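Double-lidded canister: close it, then take off the outer lid alone

TASK

Close the white canister by lowering its double lid onto it gently and in one piece (the steel inner lid with the wooden outer lid resting on it), then lift off the outer lid alone, leaving the inner lid seated in the mouth. Finish while still holding the outer lid level and still, straight above the canister with its lower edge about 5 cm or more higher than the inner lid's knob, so that I can lay a freshness sachet on the inner lid. Do not part the lids before they sit on the canister, and leave the canister and the other things where they stand.

Things in the scene. Friction and masses are not known exactly. Their poses are not given: they have to be found in the camera images.
- canister: loose round white ceramic canister, open at the top, 97 mm wide and 85 mm high, 0.5 to 0.9 kg, upright on the worktop. Its neck (top 18 mm) is 80 mm outside, the mouth 72 mm inside. Origin: centre of the underside; z up. Round: its yaw has no meaning
- canister_rim (a point): centre of the canister's mouth, level with the rim (85 mm above its origin)
- inner_lid: steel inner lid, 0.35 kg: plug 67 mm wide, 16 mm deep, its foot bevelled to 57 mm; above it a flange 84 mm wide, 5 mm thick, that rests on the canister's rim; and a cylindrical knob 22 mm wide that rises 49 mm above the flange, through the outer lid. Origin: centre of the plug's foot; z up. At the start the nested pair stands on the worktop on this plug
- inner_seat (a point): centre of the flange's underside, 16 mm above the inner lid's origin; it meets canister_rim when the lid is seated
- inner_knob (a point): centre of the knob's top, 70 mm above the inner lid's origin. With both lids nested, the top 26 mm of the knob stand clear above the outer lid's collar: taken here, both lids are carried together
- outer_lid: light wooden outer lid, about 0.15 kg, laid loosely on the inner lid's flange (its origin then 2 mm above the inner lid's): 97 mm wide, skirt 19 mm high (90 mm inside), flat top 5 mm thick with a 31 mm hole for the knob, and round the hole an upright collar 42 mm wide outside and 18 mm high, by which it is lifted. Origin: centre of the skirt's lower edge; z up
- outer_collar (a point): centre of the collar's top, 42 mm above the outer lid's origin
- mug: bystander: white mug, 89 mm wide, 98 mm high, with a handle; origin at the centre of its underside
- lemon: bystander: lemon, 71 x 53 x 51 mm; origin at its underside
- teaspoon: bystander: steel teaspoon, 130 x 26 x 11 mm, lying flat; origin at its middle
- tin: bystander: food tin, 75 mm wide, 110 mm high; origin at the centre of its underside

How it is judged:
By the outcome, as a careful person would: the job done as asked, in the order asked, and still so for the second after the job is handed in, while the arm keeps its last pose, push and grip.
It also fails if it takes over 51 s, if anything falls off the work surface, if the arm or the gripper's body presses on something with over 40 N, if the wrist force passes 120 N, or if a joint passes its speed limit or range.

ROBOT

A 6-joint arm with a two-finger parallel gripper is mounted at the origin on a cart in front of the work surface, level with it; the furniture and walls round the work are solid. World frame = base frame: x ahead of the robot, y to its left, z up, the work surface at z = 0. Lengths are in mm, angles in rad, forces in N, time in s.
With the tool pointing down it reaches from about 350 to 975 mm from the base axis. Payload 7.1 kg.
Tool frame: the origin (TCP) lies at the centre of the arm's flange, where the gripper is bolted on; the fingertips stand 182 mm ahead of it and the grasp point (between the pads) lies ahead of it (bot.hold_point_z is the z of the grasp point in the tool frame, in mm); z points along the fingers, y is the line along which they close (so a half turn about z gives the same grasp; the last joint's range is limited). The gripper opens to 88 mm and grips with 3 to 60 N. Pads are 20 mm wide; open, the fingers measure 115 mm over their backs; the gripper's body (75 mm by 178 mm) begins 61 mm behind the grasp point.
Start: joints at [-1.322, 0.423, 1.63, -0, 1.089, -0.019], TCP at [165.4, -602.702, 404.675] pointing down, gripper open.
Joint ranges: [-3, 3], [-0.9, 2.11], [0.09, 2.58], [-1.31, 4.45], [0.11, 2.69], [-2.54, 2.54]. Speed limits (rad/s): [2.39, 2.39, 3.01, 3.14, 3.14, 3.14].

INTERFACE

Orientations are given as [roll, pitch, yaw] about the fixed x, y, z axes, in that order (R = Rz(yaw) Ry(pitch) Rx(roll)).
In Python, from workcell import bot gives the robot as it stands. The module is installed in compiled form; this text tells all that it offers.
- The arm moves only by the shell command python3 -m pendant 'ROWS' [FORCE]. ROWS is JSON, a list of rows, each a list of 5 numbers: the opening, from -1 (shut) to 1 (fully open), then the shift along the tool's x, y, z normalised to -1 to 1, where 1 is 0.8 m, then the turn about the tool's z normalised to -1 to 1, where 1 is 45 degrees. In form: [[claw, tx, ty, tz, turn], ...]. A call has exactly 8 rows; each row is the pose to reach, as a shift and turn from the pose commanded when the call began, along the tool's axes at that moment; what a row does not reach only later rows make up. A row lasts 1/12 s, in which the tool goes at most 41.7 mm and 7.16 degrees, less where a joint would pass 70% of its speed; a pose out of reach is approached as far as the arm can. A call with a number of a shift or a turn outside -1 to 1 is refused whole. A call with a gripper value outside its range is refused whole. The fingers move at their own pace and stop on an object; FORCE is the grip in N (left out, the last holds). Time passes only in rows, so rows that repeat a pose let the fingers close, or fill a call up. It gives the time, the measured TCP pose, the force, the opening and the grip force at its end, in the units of the state.
- bot.observe(): the state, without advancing time (a new reading comes with each control period).
- bot.capture(name): name is "scene" or "side" or "wrist"; returns a dict with "frame" (480x640x3 uint8, red, green, blue), "z_map" (480x640 float32, mm along the optical axis (not along the pixel's ray), 0 where there is no reading), "fx", "fy", "cx", "cy" (pixels), "extrinsics" (4x4, takes a point from world to camera coordinates); the wrist camera has in their place "tool_from_camera" (4x4, takes a point from camera to tool coordinates, whose origin is the TCP and whose axes are the flange's). Camera axes: x right, y up, looking along -z (the intrinsics and any distortion apply to the point x, -y, -z); pixel columns grow to the right and rows downward; lengths in mm; the calibration is good to about 2 mm. A picture is of the moment at which its call begins: read the wrist's pose just before it.
- bot.sign_off(): hands the job in; it is judged then, once.
Trained networks look in a picture, given as the dict that the camera call returned (one of the last four; its "shot" number tells which), for a name from the list of things; names that differ only in an ending like _2 or _b are one class to them, and where a whole thing is asked for, a point or a joint stands for the part that bears it (a point fixed in the world has none). Each returns a list of dicts, best first, with "score" (0 to 1); they miss things now and then, are a little off and sometimes report something else, mostly with a low value. They report only what shows in the picture. A call takes as long as a camera call.
- bot.look_for(picture, query): "position" ([x, y, z] in mm, in world coordinates, good to about 4 mm: the middle of the surface that is visible of it).
The state is a dict: "time_s": time; "joints": joint angles; "joint_vel": joint speeds; "joint_efforts": joint torques, N m; "eef_pos": TCP position; "ee_rot": TCP orientation; "contact_force": force on the tool from outside, world axes, zero at the start; "wrist_torque": the same for the moment, N m; "grip_width": opening from 0.0 (shut) to 1.0 (fully open); "finger_force": force on a finger pad.
Only numpy, scipy, OpenCV 4.12 (cv2) and the standard library are available. Lean on these libraries where they do the work, as an engineer would, in place of code of your own. Each camera call takes 0.05 s, during which the arm holds its last target. There are 200 camera calls.

## Working session

There is one attempt and no reset: what is moved stays moved. The work goes in short steps, Python scripts to look and compute and a shell command to move; the robot and the scene stay as the last step left them, time stands still between calls to the robot, and variables do not carry over. Pictures are saved under pics/ and viewed, at most 10 in all, crops included, and the job is handed in when it is done.

```bash
mkdir -p pics
cat > h.py <<'E'
from workcell import bot
import numpy as np, cv2
def world(p):
    z=p["z_map"].astype(float); v,u=np.mgrid[0:480,0:640]
    P=np.stack([(u-p["cx"])/p["fx"]*z,-(v-p["cy"])/p["fy"]*z,-z,np.ones_like(z)],-1)
    return P@np.linalg.inv(p["extrinsics"]).T[:,:3], z>0
def save(p,n): cv2.imwrite("pics/"+n+".png",p["frame"][...,::-1])
E
python3 - <<'E'
from h import *
s=bot.observe();print({k:np.round(v,3) for k,v in s.items()},bot.hold_point_z)
for c in("scene","side"):
    p=bot.capture(c);save(p,c);print(c,[k for k in p if k not in("frame","z_map")])
    for q in("canister","inner_lid","outer_lid","inner_knob","mug","lemon","teaspoon","tin"):
        r=bot.look_for(p,q);print(q,[(np.round(a["position"]).tolist(),round(a["score"],2)) for a in r[:2]])
    print(np.round(p["extrinsics"],3).tolist(),p["fx"])
a=cv2.imread("pics/scene.png");b=cv2.imread("pics/side.png")
E
```

```text
{'time_s': np.float64(0.0), 'joints': array([-1.322,  0.424,  1.631, -0.   ,  1.089, -0.019]), 'joint_vel': array([-0.001, -0.002,  0.001,  0.   , -0.001,  0.   ]), 'joint_efforts': array([ 0.0000e+00, -5.4462e+01, -2.7366e+01,  6.4000e-02,  2.3000e-02,
       -0.0000e+00]), 'eef_pos': array([ 165.338, -602.444,  403.914]), 'ee_rot': array([-3.14 , -0.   ,  0.268]), 'contact_force': array([-0.561, -0.543,  0.08 ]), 'wrist_torque': array([-0.009,  0.007,  0.017]), 'finger_force': np.float64(0.0), 'grip_width': np.float64(1.0)} 163.3
scene ['fx', 'fy', 'cx', 'cy', 'extrinsics', 'shot']
canister [([467.0, 238.0, 51.0], 0.78)]
inner_lid []
outer_lid [([489.0, -58.0, 62.0], 0.71), ([482.0, -68.0, 25.0], 0.64)]
inner_knob [([488.0, -58.0, 62.0], 0.62), ([767.0, -105.0, 65.0], 0.47)]
mug [([766.0, -102.0, 64.0], 0.61)]
lemon [([722.0, 264.0, 38.0], 0.93)]
teaspoon []
tin [([733.0, 98.0, 85.0], 0.88), ([489.0, -58.0, 60.0], 0.74)]
[[0.8, -0.599, 0.006, -415.966], [0.446, 0.602, 0.662, -353.673], [-0.401, -0.527, 0.749, -698.981], [0.0, 0.0, 0.0, 1.0]] 522.9152563024863
side ['fx', 'fy', 'cx', 'cy', 'extrinsics', 'shot']
canister [([464.0, 273.0, 53.0], 0.95)]
inner_lid [([492.0, -42.0, 60.0], 0.74), ([733.0, 138.0, 76.0], 0.21)]
outer_lid [([486.0, -31.0, 24.0], 0.82)]
inner_knob [([494.0, -47.0, 63.0], 0.61)]
mug [([763.0, -82.0, 67.0], 0.63)]
lemon [([723.0, 286.0, 38.0], 0.81)]
teaspoon [([348.0, 30.0, 3.0], 0.58)]
tin [([734.0, 138.0, 73.0], 0.84)]
[[-0.862, -0.507, 0.009, 522.946], [0.291, -0.479, 0.828, -212.733], [-0.416, 0.716, 0.56, -743.607], [0.0, 0.0, 0.0, 1.0]] 441.4753430824168
```

View pics/scene.png

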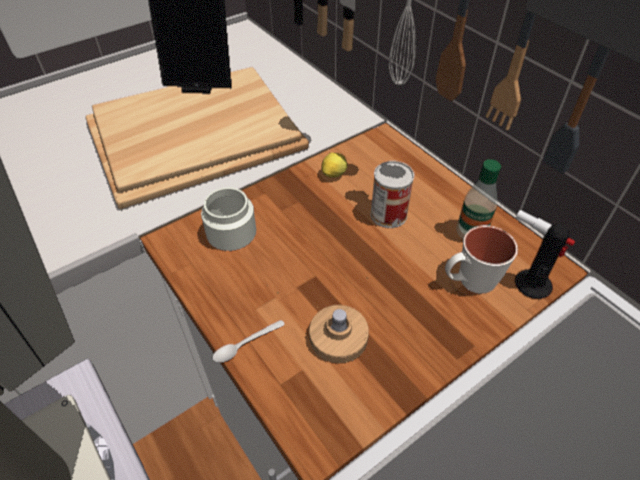

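View pics/side.png

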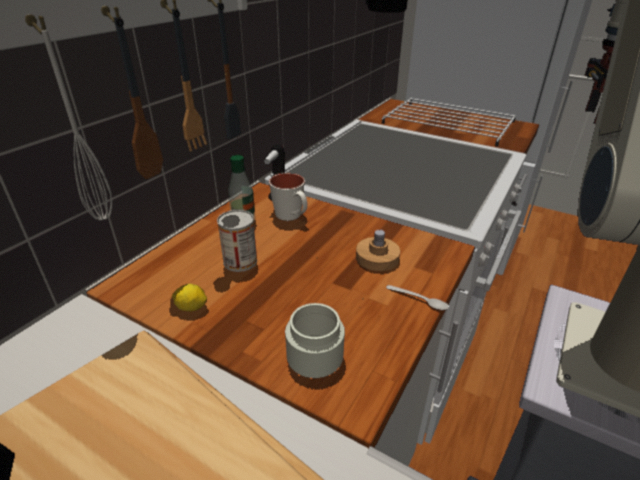

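The scene view shows the canister at about (228,218) and the lid pair at (339,330), with the spoon, tin, mug and lemon standing clear of both. The side view shows the canister at (316,340) and the lids at (378,252). The networks agree with this. Next I fit the centres from depth.

```bash
cat >> h.py <<'E'
from scipy.optimize import least_squares
def centre(W,m,c,rs,z0,z1,R,fit=True):
    d=np.hypot(W[...,0]-c[0],W[...,1]-c[1]); k=m&(d<rs)&(W[...,2]>z0)&(W[...,2]<z1)
    Q=W[k]
    if len(Q)<8: return len(Q)
    f=least_squares(lambda x:np.hypot(Q[:,0]-x[0],Q[:,1]-x[1])-R,c,loss="soft_l1")
    return len(Q),f.x.round(1),Q.mean(0).round(1),Q.min(0).round(1),Q.max(0).round(1)
E
python3 - <<'E'
from h import *
for c in("scene","side"):
    p=bot.capture(c);W,m=world(p)
    print(c)
    print("can body",centre(W,m,[467,255],70,8,55,48.5))
    print("can rim",centre(W,m,[467,255],70,82,95,38))
    print("skirt",centre(W,m,[489,-50],65,4,18,48.5))
    print("lid top",centre(W,m,[489,-50],60,22,30,40))
    print("knob side",centre(W,m,[489,-50],25,48,66,11))
    print("knob top",centre(W,m,[489,-50],25,67,80,6))
E
```

```text
scene
can body (1378, array([469.1, 256.3]), array([466.1, 249.5,  33. ]), array([420.6, 207.1,   8. ]), array([514.3, 304.8,  55. ]))
can rim (245, array([469.3, 256. ]), array([468.8, 255.5,  84. ]), array([429.8, 215.3,  82. ]), array([508.5, 297.3,  87.2]))
skirt (235, array([495.6, -53.1]), array([470.2, -82.7,  11.1]), array([ 446.6, -102.9,    4. ]), array([526.4, -29.9,  18. ]))
lid top (1816, array([496.6, -51.8]), array([491.4, -58. ,  25.1]), array([ 446.6, -102.2,   22. ]), array([542.8,  -5.7,  30. ]))
knob side (84, array([495.6, -53.3]), array([489.9, -59.3,  58. ]), array([483.7, -65.3,  48.1]), array([501.9, -45.5,  66. ]))
knob top (121, array([494.8, -54.6]), array([494.8, -54.3,  68.9]), array([484.5, -64. ,  67.1]), array([505.1, -43.1,  72.1]))
side
can body (1801, array([468.4, 259.8]), array([464.7, 266.2,  32.7]), array([419.8, 212.4,   8. ]), array([514.6, 308.8,  55. ]))
can rim (335, array([468.4, 259.8]), array([467.5, 262.7,  84.1]), array([429. , 220.3,  82.1]), array([508.4, 298.9,  86.8]))
skirt (230, array([495. , -52.2]), array([480. , -15.5,  10.8]), array([446. , -62.6,   4.1]), array([532.1,  -2. ,  18. ]))
lid top (660, array([495.5, -54.1]), array([490.1, -40.6,  25.4]), array([447. , -99.7,  22.1]), array([543.3,  -2.3,  29.8]))
knob side (78, array([494.9, -52. ]), array([491.9, -44.1,  57.2]), array([483.4, -53.3,  48. ]), array([505.8, -39.1,  65.9]))
knob top (47, array([494.4, -50.5]), array([494.2, -50.8,  69. ]), array([485.1, -61.4,  67.1]), array([504.8, -41.6,  70.9]))
```

```bash
python3 -m pendant '[[1,0.29,-0.277,0.04,0],[1,0.29,-0.277,0.04,0],[1,0.29,-0.277,0.04,0],[1,0.29,-0.277,0.04,0],[1,0.29,-0.277,0.04,0],[1,0.29,-0.277,0.04,0],[1,0.29,-0.277,0.04,0],[1,0.29,-0.277,0.04,0]]' 40
python3 -m pendant '[[1,0.289,-0.277,0.04,0],[1,0.289,-0.277,0.04,0],[1,0.289,-0.277,0.04,0],[1,0.289,-0.277,0.04,0],[1,0.289,-0.277,0.04,0],[1,0.289,-0.277,0.04,0],[1,0.289,-0.277,0.04,0],[1,0.289,-0.277,0.04,0]]'
```

```text
time_s: 1.67
eef_pos: [331.2, -325.1, 372.5]
ee_rot: [-3.141, -0.0, 0.268]
contact_force: [0.1, -0.9, -1.5]
grip_width: 1.001
finger_force: 0.0
time_s: 2.33
eef_pos: [496.1, -50.0, 340.7]
ee_rot: [3.141, -0.001, 0.269]
contact_force: [0.1, 0.2, 0.4]
grip_width: 1.001
finger_force: 0.0
```

Next, a wrist-camera check of the knob and lids.

```bash
cat >> h.py <<'E'
from scipy.spatial.transform import Rotation as Ro
def wrist():
    s=bot.observe(); p=bot.capture("wrist")
    T=np.eye(4);T[:3,:3]=Ro.from_euler("xyz",s["ee_rot"]).as_matrix();T[:3,3]=s["eef_pos"]
    p["extrinsics"]=np.linalg.inv(T@p["tool_from_camera"]); return s,p
E
python3 - <<'E'
from h import *
s,p=wrist();save(p,"w1");W,m=world(p);print(s["eef_pos"],s["ee_rot"])
c=[495,-52.7]
print("knob top",centre(W,m,c,20,66,80,6)); print("knob side",centre(W,m,c,20,48,64,11))
print("collar top",centre(W,m,c,26,40,47,18.2));print("lid top",centre(W,m,c,60,22,30,35))
E
```

```text
[496.07575505 -49.96965502 340.67754561] [ 3.14147982e+00 -1.00334456e-03  2.69135350e-01]
knob top (588, array([496.9, -51.9]), array([496.9, -51.9,  69.2]), array([486.1, -62.7,  66.5]), array([507.3, -41.5,  71.2]))
knob side (118, array([496.2, -52.1]), array([504.4, -49.4,  57.7]), array([493.1, -61.5,  48. ]), array([507.5, -41. ,  63.9]))
collar top (782, array([496. , -52.2]), array([499.2, -51.2,  43. ]), array([476. , -72.8,  40. ]), array([517. , -31.5,  46.8]))
lid top (6891, array([495.9, -52.3]), array([499.4, -51.3,  25.3]), array([ 448.8, -100.2,   22.2]), array([544.5,  -4. ,  29.9]))
```

View pics/w1.png

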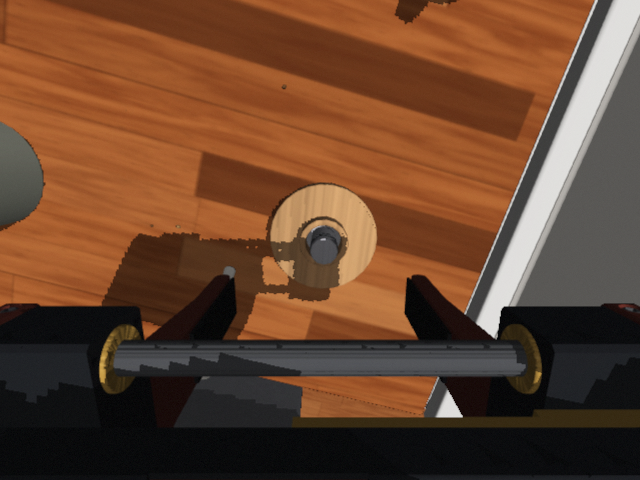

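The wrist view shows the knob at (323,245), centred between the fingers. The fits put it at (496.3, −52.1), so I go down onto the bare part of the knob.

```bash
python3 -m pendant '[[1,0,0.0026,0.04,0],[1,0,0.0026,0.08,0],[1,0,0.0026,0.11,0],[1,0,0.0026,0.125,0],[1,0,0.0026,0.135,0],[1,0,0.0026,0.14,0],[1,0,0.0026,0.14,0],[1,0,0.0026,0.14,0]]' 40
python3 -m pendant '[[-1,0,0,0,0],[-1,0,0,0,0],[-1,0,0,0,0],[-1,0,0,0,0],[-1,0,0,0,0],[-1,0,0,0,0],[-1,0,0,0,0],[-1,0,0,0,0]]' 40
```

```text
time_s: 3.05
eef_pos: [495.8, -54.9, 229.3]
ee_rot: [3.141, -0.001, 0.268]
contact_force: [0.5, -0.3, 0.9]
grip_width: 1.002
finger_force: 0.0
time_s: 3.72
eef_pos: [495.4, -54.7, 228.7]
ee_rot: [-3.142, 0.0, 0.268]
contact_force: [0.3, 0.4, -0.8]
grip_width: 0.437
finger_force: 0.0
```

```bash
python3 -m pendant '[[-0.2,0.0005,-0.0033,0,0],[-0.2,0.0005,-0.0033,0,0],[-0.2,0.0005,-0.0033,0,0],[-0.2,0.0005,-0.0033,0,0],[-1,0.0005,-0.0033,0,0],[-1,0.0005,-0.0033,0,0],[-1,0.0005,-0.0033,0,0],[-1,0.0005,-0.0033,0,0]]' 40
python3 -m pendant '[[-1,0,0,0,0],[-1,0,0,0,0],[-1,0,0,0,0],[-1,0,0,0,0],[-1,0,0,0,0],[-1,0,0,0,0],[-1,0,0,0,0],[-1,0,0,0,0]]'
```

```text
time_s: 4.38
eef_pos: [495.1, -52.2, 228.6]
ee_rot: [3.141, -0.0, 0.268]
contact_force: [0.2, -0.2, -1.2]
grip_width: 0.242
finger_force: 40.0
time_s: 5.05
eef_pos: [495.0, -52.1, 228.7]
ee_rot: [-3.142, 0.0, 0.268]
contact_force: [-0.1, -2.4, -2.7]
grip_width: 0.236
finger_force: 40.0
```

```bash
python3 -m pendant '[[-1,0,0,-0.004,0],[-1,0,0,-0.012,0],[-1,0,0,-0.025,0],[-1,0,0,-0.045,0],[-1,0,0,-0.065,0],[-1,0,0,-0.085,0],[-1,0,0,-0.105,0],[-1,0,0,-0.125,0]]'
python3 -m pendant '[[-1,0,0,-0.015,0],[-1,0,0,-0.027,0],[-1,0,0,-0.035,0],[-1,0,0,-0.039,0],[-1,0,0,-0.04,0],[-1,0,0,-0.04,0],[-1,0,0,-0.04,0],[-1,0,0,-0.04,0]]'
python3 - <<'E'
from h import *
for c in("scene","side"):
    p=bot.capture(c);W,m=world(p)
    if c=="scene": save(p,"lift")
    k=m&(np.hypot(W[...,0]-496,W[...,1]+52)<55)&(W[...,2]>90)&(W[...,2]<185)
    print(np.histogram(W[k][:,2],np.arange(110,190,5)))
    print("skirt",centre(W,m,[496,-52],65,136,150,48.5),"\ncan",centre(W,m,[468,258],65,8,60,48.5))
E
```

```text
time_s: 5.72
eef_pos: [494.6, -52.0, 330.2]
ee_rot: [-3.141, 0.0, 0.268]
contact_force: [0.7, 0.6, -6.0]
grip_width: 0.242
finger_force: 40.0
time_s: 6.38
eef_pos: [494.8, -52.0, 360.0]
ee_rot: [-3.141, 0.001, 0.268]
contact_force: [0.3, 0.4, -4.7]
grip_width: 0.244
finger_force: 40.0
(array([   0,    0,    0,    0,   36,  129,  114,  136,  229, 1758,   71,
         79,  130,   82,   62]), array([110, 115, 120, 125, 130, 135, 140, 145, 150, 155, 160, 165, 170,
       175, 180, 185]))
skirt (353, array([494.9, -52.5]), array([470.9, -83.4, 143.2]), array([ 445.6, -101.9,  136. ]), array([527.6, -29.1, 150. ])) 
can (1500, array([469.2, 256.3]), array([465.7, 248.5,  35. ]), array([420.5, 207. ,   8. ]), array([516.8, 304.6,  60. ]))
(array([  0,   0,   0,   0,  34, 101,  96, 110, 111, 602,  44,  52,  87,
        29,  26]), array([110, 115, 120, 125, 130, 135, 140, 145, 150, 155, 160, 165, 170,
       175, 180, 185]))
skirt (282, array([494.2, -51.6]), array([480.6, -14.6, 143.2]), array([445.3, -61.8, 136.1]), array([536.6,  -0.6, 149.8])) 
can (1965, array([468.5, 259.6]), array([463.9, 267.4,  34.8]), array([420. , 212.6,   8. ]), array([514.2, 308.7,  60. ]))
```

View pics/lift.png

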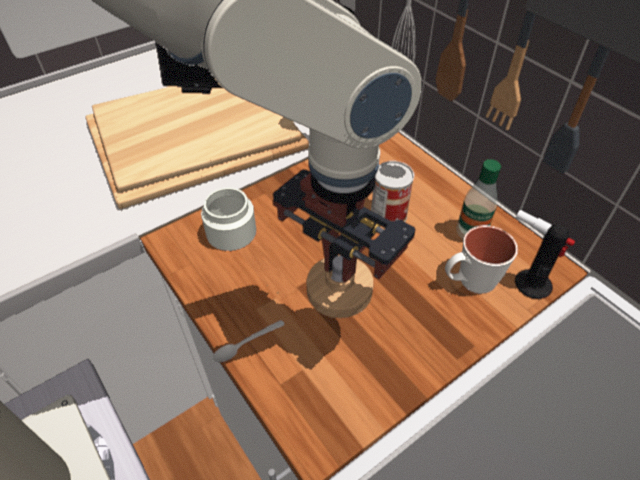

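Both lids came up nested and level, with the lid at (340,285) in the picture. I go next to a standoff just short of the canister so the wrist camera can settle the 3 mm disagreement between the two fixed cameras.

```bash
python3 -m pendant '[[-1,-0.001,-0.006,0,0],[-1,-0.003,-0.017,0,0],[-1,-0.007,-0.035,0,0],[-1,-0.012,-0.06,0,0],[-1,-0.018,-0.09,0,0],[-1,-0.025,-0.124,0,0],[-1,-0.032,-0.16,0,0],[-1,-0.039,-0.196,0,0]]'
python3 -m pendant '[[-1,-0.007,-0.035,0,0],[-1,-0.014,-0.07,0,0],[-1,-0.021,-0.105,0,0],[-1,-0.027,-0.135,0,0],[-1,-0.032,-0.16,0,0],[-1,-0.035,-0.176,0,0],[-1,-0.037,-0.185,0,0],[-1,-0.037,-0.188,0,0]]'
python3 - <<'E'
from h import *
import time
s,p=wrist();save(p,"w2");W,m=world(p);print(s["eef_pos"],s["ee_rot"],s["joints"].round(2) if hasattr(s["joints"],"round") else s["joints"])
print("can rim",centre(W,m,[468.8,258],60,80,92,38)); print("body",centre(W,m,[468.8,258],60,8,60,48.5))
k=m&(W[...,2]>81)&(W[...,2]<90)&(np.hypot(W[...,0]-468.8,W[...,1]-258)<60)
Q=W[k]; h=cv2.minEnclosingCircle(Q[:,:2].astype(np.float32)); print(h)
f=least_squares(lambda x:np.clip(abs(np.hypot(Q[:,0]-x[0],Q[:,1]-x[1])-38)-2,0,9),[468.8,258]);print(f.x,f.cost)
E
```

```text
time_s: 7.15
eef_pos: [422.2, 92.2, 360.6]
ee_rot: [-3.141, 0.0, 0.267]
contact_force: [0.5, 0.4, -5.5]
grip_width: 0.241
finger_force: 40.0
time_s: 7.82
eef_pos: [354.2, 229.0, 360.7]
ee_rot: [-3.142, 0.0, 0.27]
contact_force: [0.1, 0.2, -5.0]
grip_width: 0.242
finger_force: 40.0
[354.18130949 228.97028805 360.68852798] [-3.14150041e+00  2.30393948e-04  2.69664484e-01] [0.55 0.19 2.1  0.   0.85 1.85]
can rim (2327, array([469.8, 258.6]), array([474.2, 259.8,  83.8]), array([430.5, 219. ,  80. ]), array([510.2, 298.4,  87.7]))
body (1284, array([465.8, 257.8]), array([504.3, 266.1,  23.7]), array([422.1, 210.7,   8. ]), array([517.5, 306.9,  60. ]))
((470.4955749511719, 258.56439208984375), 40.12038803100586)
[470.09873618 258.66852876] 3.8374866592967973
```

View pics/w2.png

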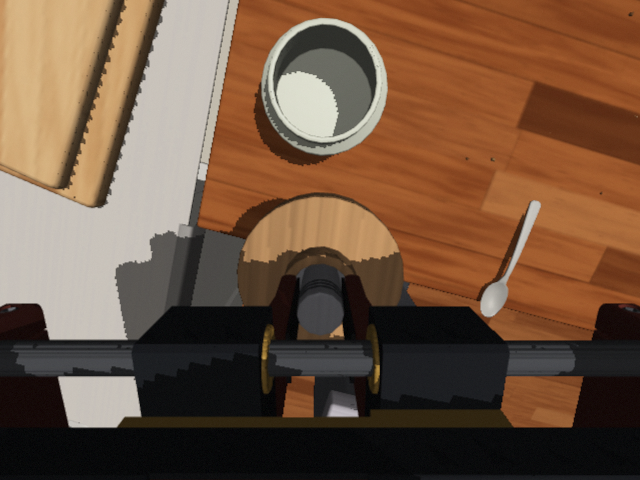

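The wrist view shows the open canister at (325,85) and the lids held level. All cameras agree on a TCP target of (469, 258.3). I move over it and check.

```bash
python3 -m pendant '[[-1,0.008,0,0,0],[-1,0.028,0.0005,0,0],[-1,0.058,0.001,0,0],[-1,0.09,0.0016,0,0],[-1,0.12,0.0022,0,0],[-1,0.139,0.0026,0,0],[-1,0.147,0.0027,0,0],[-1,0.148,0.0027,0,0]]'
python3 -m pendant '[[-1,0,0,0.006,0],[-1,0,0,0.012,0],[-1,0,0,0.018,0],[-1,0,0,0.024,0],[-1,0,0,0.028,0],[-1,0,0,0.03,0],[-1,0,0,0.03,0],[-1,0,0,0.03,0]]'
python3 - <<'E'
from h import *
for _ in range(3): s=bot.observe();p=bot.capture("scene");print(np.round(s["eef_pos"],1),np.round(s["ee_rot"],4))
W,m=world(p);save(p,"over1");print("can",centre(W,m,[468,258],65,8,60,48.5),"\nlid",centre(W,m,[468,258],65,110,124,48.5))
p=bot.capture("side");W,m=world(p);save(p,"over");print("can",centre(W,m,[468,258],65,8,60,48.5),"\nlid",centre(W,m,[468,258],65,110,124,48.5))
E
```

```text
time_s: 8.53
eef_pos: [471.4, 256.7, 360.4]
ee_rot: [3.142, -0.0, 0.266]
contact_force: [0.5, -0.3, -4.6]
grip_width: 0.242
finger_force: 40.0
time_s: 9.2
eef_pos: [469.8, 257.4, 336.7]
ee_rot: [3.142, 0.0, 0.268]
contact_force: [0.2, -0.2, -5.4]
grip_width: 0.24
finger_force: 40.0
[469.8 257.4 336.7] [3.1416e+00 1.0000e-04 2.6790e-01]
[469.9 257.4 336.8] [-3.1415e+00 -2.0000e-04  2.6800e-01]
[470.  257.4 336.9] [-3.1415e+00 -5.0000e-04  2.6790e-01]
can (1133, array([469.5, 257.3]), array([459.2, 232.4,  32.9]), array([420.6, 206.3,   8. ]), array([517.1, 305.1,  60. ])) 
lid (294, array([470.2, 257.3]), array([455.4, 221.1, 117.2]), array([421.5, 206.7, 110.4]), array([512.2, 268.9, 124. ]))
can (1434, array([469. , 258.8]), array([453.8, 283.6,  33. ]), array([419.9, 212.7,   8. ]), array([513.9, 308.5,  60. ])) 
lid (381, array([469.6, 258.1]), array([448.7, 291.5, 117.2]), array([420.3, 240.1, 110. ]), array([502.5, 307.7, 124. ]))
```

View pics/over.png

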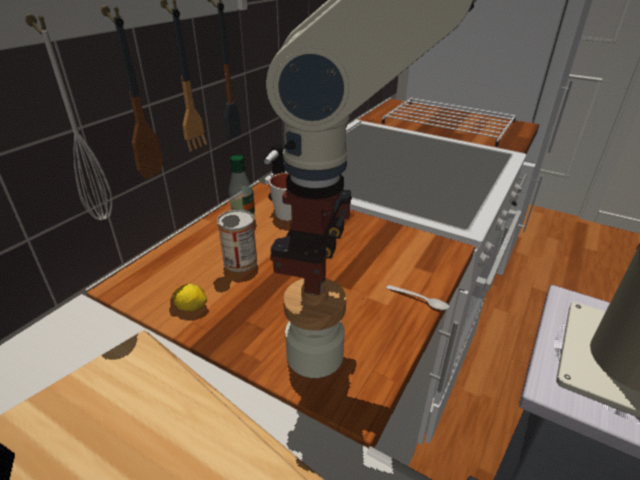

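The lid hangs over the canister at (315,300), under 1 mm off centre. I trim that and lower slowly.

```bash
python3 -m pendant '[[-1,-0.0008,-0.001,0,0],[-1,-0.0008,-0.001,0.004,0],[-1,-0.0008,-0.001,0.009,0],[-1,-0.0008,-0.001,0.014,0],[-1,-0.0008,-0.001,0.019,0],[-1,-0.0008,-0.001,0.023,0],[-1,-0.0008,-0.001,0.026,0],[-1,-0.0008,-0.001,0.027,0]]'
python3 -m pendant '[[-1,0,0,0.001,0],[-1,0,0,0.0025,0],[-1,0,0,0.004,0],[-1,0,0,0.0055,0],[-1,0,0,0.007,0],[-1,0,0,0.0085,0],[-1,0,0,0.01,0],[-1,0,0,0.01,0]]'
```

```text
time_s: 10.07
eef_pos: [468.9, 257.9, 314.4]
ee_rot: [3.141, 0.001, 0.268]
contact_force: [-0.1, -0.5, -4.9]
grip_width: 0.243
finger_force: 40.0
time_s: 10.73
eef_pos: [469.0, 257.9, 306.9]
ee_rot: [3.142, 0.0, 0.268]
contact_force: [-0.4, -0.5, -4.8]
grip_width: 0.246
finger_force: 40.0
```

```bash
python3 -m pendant '[[-1,0,0,0.001,0],[-1,0,0,0.002,0],[-1,0,0,0.003,0],[-1,0,0,0.0045,0],[-1,0,0,0.006,0],[-1,0,0,0.0075,0],[-1,0,0,0.0085,0],[-1,0,0,0.0085,0]]'
python3 -m pendant '[[-1,0,0,0.0003,0],[-1,0,0,0.0006,0],[-1,0,0,0.0009,0],[-1,0,0,0.0012,0],[-1,0,0,0.0015,0],[-1,0,0,0.0018,0],[-1,0,0,0.002,0],[-1,0,0,0.002,0]]'
```

```text
time_s: 11.4
eef_pos: [469.0, 257.9, 300.0]
ee_rot: [3.141, 0.0, 0.268]
contact_force: [0.4, -0.2, -5.4]
grip_width: 0.243
finger_force: 40.0
time_s: 12.07
eef_pos: [469.0, 257.9, 298.6]
ee_rot: [3.142, 0.0, 0.268]
contact_force: [-0.7, 0.2, -5.4]
grip_width: 0.243
finger_force: 40.0
```

```bash
python3 -m pendant '[[-1,0,0,0.0003,0],[-1,0,0,0.0006,0],[-1,0,0,0.0009,0],[-1,0,0,0.0012,0],[-1,0,0,0.0014,0],[-1,0,0,0.0014,0],[-1,0,0,0.0014,0],[-1,0,0,0.0014,0]]'
```

```text
time_s: 12.73
eef_pos: [469.1, 257.9, 297.7]
ee_rot: [3.142, -0.0, 0.268]
contact_force: [0.2, -0.4, -0.6]
grip_width: 0.243
finger_force: 40.0
```

```bash
python3 -m pendant '[[-1,0,0,0.0002,0],[-1,0,0,0.0004,0],[-1,0,0,0.0004,0],[-1,0,0,0.0004,0],[-1,0,0,0.0004,0],[-1,0,0,0.0004,0],[-1,0,0,0.0004,0],[-1,0,0,0.0004,0]]'
```

```text
time_s: 13.4
eef_pos: [469.1, 257.9, 297.6]
ee_rot: [3.142, -0.0, 0.268]
contact_force: [-1.8, -3.4, 5.7]
grip_width: 0.243
finger_force: 40.0
```

The lid is seated: the load went off the gripper at the predicted height. I let go of the knob and check.

```bash
python3 -m pendant '[[0.6,0,0,0,0],[0.6,0,0,0,0],[0.6,0,0,0,0],[0.6,0,0,0,0],[0.6,0,0,0,0],[0.6,0,0,0,0],[0.6,0,0,0,0],[0.6,0,0,0,0]]' 25
python3 - <<'E'
from h import *
for c in("scene","side","wrist"):
    if c=="wrist": s,p=wrist();save(p,"w3");print(s["eef_pos"])
    else: p=bot.capture(c)
    W,m=world(p);C=[469.5,258]
    print(c,"\nskirt",centre(W,m,C,65,74,90,48.5),"\ncollar side",centre(W,m,C,28,98,110,21),"\ncollar top",centre(W,m,C,26,110,117,18.2),"\nknob top",centre(W,m,C,20,135,146,6),"\nlid top",centre(W,m,C,60,91,98,35),"\ncan",centre(W,m,C,65,8,60,48.5))
E
```

```text
time_s: 14.07
eef_pos: [469.1, 258.0, 297.2]
ee_rot: [-3.142, -0.0, 0.268]
contact_force: [0.1, 0.4, -0.3]
grip_width: 0.786
finger_force: 0.0
scene 
skirt (341, array([469.2, 258.2]), array([455.1, 221.5,  82.3]), array([420.1, 206.4,  74.1]), array([512.1, 267. ,  90. ])) 
collar side (133, array([469.7, 257.7]), array([461. , 247.3, 104.7]), array([446.1, 234.4,  98.1]), array([484.4, 272.2, 110. ])) 
collar top (116, array([469.5, 258.7]), array([461.5, 251.9, 112.3]), array([448.5, 233.7, 110.1]), array([486.9, 276.8, 116.9])) 
knob top (89, array([468.4, 254.9]), array([468.5, 255.2, 137.9]), array([458.6, 244.4, 135. ]), array([478.5, 267.8, 140.4])) 
lid top (935, array([469.4, 256. ]), array([458.5, 246.3,  94.2]), array([420.5, 208.1,  91. ]), array([517. , 307.4,  97.9])) 
can (972, array([469.7, 257.8]), array([455.3, 221.7,  34.8]), array([420.4, 205.7,   8. ]), array([514.4, 271. ,  59.9]))
side 
skirt (449, array([468.6, 258.8]), array([447.9, 292.5,  82.3]), array([419.1, 245.3,  74. ]), array([502.1, 308.4,  90. ])) 
collar side (94, array([470.8, 263. ]), array([453
[... 596 characters left out ...]
456.9, 241.7,  74.1]), array([518.1, 300.5,  90. ])) 
collar side (776, array([468.7, 258.5]), array([480. , 261.9, 104.3]), array([457.6, 241.1,  98. ]), array([491. , 279.4, 110. ])) 
collar top (1774, array([469.6, 259. ]), array([476.1, 260.8, 112.2]), array([450.6, 238.3, 110. ]), array([490.6, 279.7, 117. ])) 
knob top (1680, array([471.1, 259. ]), array([471.1, 259. , 138.1]), array([459.6, 248.2, 135. ]), array([481.2, 269.3, 140.1])) 
lid top (13798, array([470.5, 259.1]), array([479.1, 261.5,  94.3]), array([425.3, 213.2,  91.1]), array([518. , 307.1,  98. ])) 
can (430, array([470.1, 258.6]), array([513.9, 271. ,  37.7]), array([496.5, 232.7,   8.1]), array([518.7, 299.5,  60. ]))
```

View pics/w3.png

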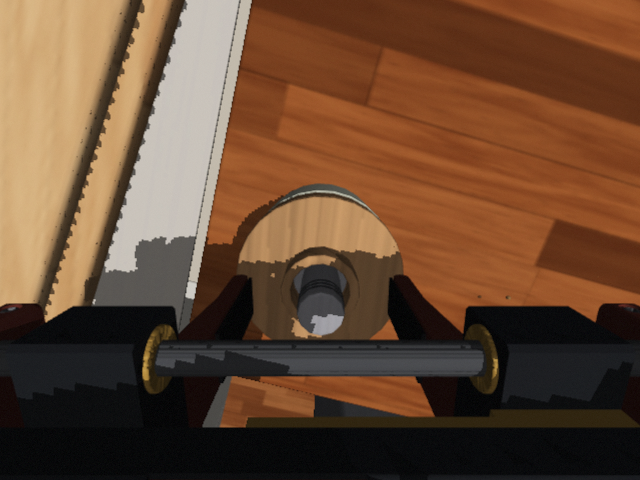

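The wrist view shows the lids level and concentric on the canister, with the knob at (322,300) and its top at the seated height. I lower to the collar and grip it.

```bash
python3 -m pendant '[[0.6,0,-0.0005,0.004,0],[0.6,0,-0.0005,0.008,0],[0.6,0,-0.0005,0.012,0],[0.6,0,-0.0005,0.016,0],[0.6,0,-0.0005,0.019,0],[0.6,0,-0.0005,0.021,0],[0.6,0,-0.0005,0.021,0],[0.6,0,-0.0005,0.021,0]]' 25
python3 -m pendant '[[-0.1,0,0,0,0],[-0.15,0,0,0,0],[-0.2,0,0,0,0],[-0.3,0,0,0,0],[-0.5,0,0,0,0],[-1,0,0,0,0],[-1,0,0,0,0],[-1,0,0,0,0]]' 25
```

```text
time_s: 14.88
eef_pos: [469.0, 258.3, 280.3]
ee_rot: [3.142, 0.0, 0.268]
contact_force: [0.7, -0.4, -0.5]
grip_width: 0.803
finger_force: 0.0
time_s: 15.55
eef_pos: [469.0, 258.3, 280.5]
ee_rot: [3.142, -0.0, 0.268]
contact_force: [-0.7, 0.6, 1.6]
grip_width: 0.472
finger_force: 25.0
```

```bash
python3 -m pendant '[[-1,0,0,-0.001,0],[-1,0,0,-0.003,0],[-1,0,0,-0.006,0],[-1,0,0,-0.01,0],[-1,0,0,-0.015,0],[-1,0,0,-0.02,0],[-1,0,0,-0.025,0],[-1,0,0,-0.03,0]]'
python3 -m pendant '[[-1,0,0,-0.007,0],[-1,0,0,-0.016,0],[-1,0,0,-0.027,0],[-1,0,0,-0.04,0],[-1,0,0,-0.053,0],[-1,0,0,-0.066,0],[-1,0,0,-0.079,0],[-1,0,0,-0.092,0]]'
python3 -m pendant '[[-1,0,0,-0.013,0],[-1,0,0,-0.026,0],[-1,0,0,-0.039,0],[-1,0,0,-0.05,0],[-1,0,0,-0.058,0],[-1,0,0,-0.062,0],[-1,0,0,-0.064,0],[-1,0,0,-0.064,0]]'
python3 - <<'E'
from h import *
for c in("scene","side"):
    p=bot.capture(c)
    if c=="side": save(p,"end")
    W,m=world(p);C=[469.5,258]
    k=m&(np.hypot(W[...,0]-C[0],W[...,1]-C[1])<55)&(W[...,2]>60)&(W[...,2]<250)
    print(c,np.histogram(W[k][:,2],np.arange(60,260,10))[0].tolist())
    print("knob",centre(W,m,C,20,110,134,11),"\nflange",centre(W,m,C,60,86,96,36),"\ncan",centre(W,m,C,65,8,60,48.5),"\nskirt",centre(W,m,C,65,205,250,48.5))
E
```

```text
time_s: 16.22
eef_pos: [469.0, 258.3, 305.0]
ee_rot: [-3.142, -0.0, 0.268]
contact_force: [-0.2, 0.5, -1.4]
grip_width: 0.468
finger_force: 25.0
time_s: 16.88
eef_pos: [468.9, 258.3, 379.4]
ee_rot: [-3.141, -0.0, 0.268]
contact_force: [-0.1, -1.3, -2.3]
grip_width: 0.468
finger_force: 25.0
time_s: 17.55
eef_pos: [468.9, 258.3, 429.3]
ee_rot: [3.142, -0.0, 0.268]
contact_force: [-0.1, 0.4, -3.1]
grip_width: 0.467
finger_force: 25.0
scene [457, 151, 793, 296, 53, 47, 54, 116, 4, 0, 0, 0, 0, 0, 0, 20, 294, 315, 1193]
knob (128, array([469.5, 257.4]), array([466.2, 249.6, 122.9]), array([457.9, 244.4, 110.4]), array([480.1, 260.5, 133.9])) 
flange (1006, array([470.5, 260. ]), array([466.6, 250.8,  89.3]), array([427. , 214.2,  86. ]), array([511.2, 299.1,  95.7])) 
can (966, array([469.7, 257.7]), array([455.4, 221.6,  34.9]), array([420.6, 206.7,   8.1]), array([515. , 290.1,  59.9])) 
skirt (1822, array([470.6, 259.2]), array([459.5, 237.4, 238.7]), array([420.1, 207. , 218. ]), array([517.2, 302.9, 250. ]))
side [630, 222, 985, 451, 64, 69, 64, 148, 6, 0, 0, 0, 0, 0, 0, 22, 389, 411, 1541]
knob (162, array([468.9, 258.4]), array([464.2, 265.9, 122.1]), array([457. , 255.3, 110.1]), array([476.4, 270.6, 133.8])) 
flange (1347, array([470.1, 256.6]), array([464.7, 265.5,  89.6]), array([426.2, 216.4,  86.1]), array([510.3, 301.6,  95.9])) 
can (1237, array([469.1, 258.5]), array([448.7, 292.3,  34.6]), array([419.9, 237.7,   8. ]), array([510.4, 308.4,  59.9])) 
skirt (2363, array([469.2, 257.9]), array([456.3, 277.9, 238.6]), array([419.4, 211.7, 218. ]), array([515.4, 308.7, 250. ]))
```

View pics/end.png

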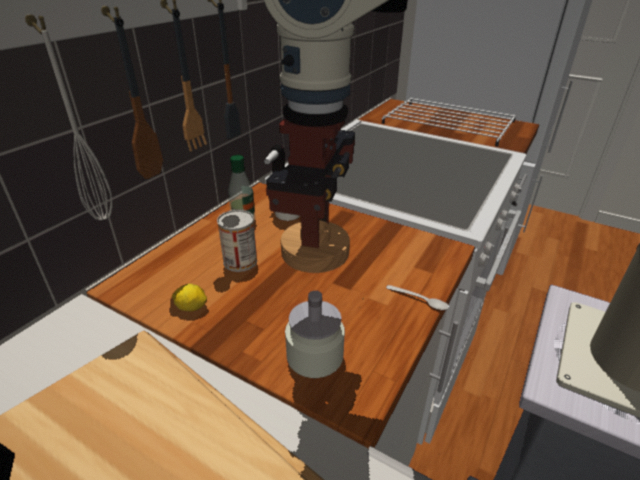

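The inner lid sits in the mouth, with its knob at (316,300). The outer lid hangs level about 80 mm above the knob at (315,245), and nothing else has moved. I let it settle, then hand in.

```bash
python3 -m pendant '[[-1,0,0,0,0],[-1,0,0,0,0],[-1,0,0,0,0],[-1,0,0,0,0],[-1,0,0,0,0],[-1,0,0,0,0],[-1,0,0,0,0],[-1,0,0,0,0]]' && python3 -c "
from workcell import bot
print(bot.sign_off())"
```

```text
time_s: 18.32
eef_pos: [468.9, 258.3, 429.3]
ee_rot: [-3.142, -0.0, 0.268]
contact_force: [0.8, 0.0, -2.2]
grip_width: 0.464
finger_force: 25.0
the job is handed in; nothing more can be done
None
```

The job is done and handed in at 18.3 s: the inner lid is seated in the canister, and the outer lid is held level and still straight above it, its lower edge about 80 mm higher than the knob.

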